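Clamp the opened phone in the cam-locked repair fixture

ROBOT

A 6-joint arm with a two-finger parallel gripper is mounted at the origin on the work surface. World frame = base frame: x ahead of the robot, y to its left, z up, the work surface at z = 0. Lengths are in m, angles in rad, forces in N, time in s.
With the tool pointing down it reaches from about 0.375 to 0.9 m from the base axis. Payload 3.1 kg.
Tool frame: the origin (TCP) lies at the very end of the fingers, on their centre line; the grasp point (between the pads) lies 19 mm behind it; z points along the fingers, y is the direction in which the jaws open and shut (so a half turn about z gives the same grasp; the last joint's range is limited). The gripper opens to 87 mm and grips with 3 to 60 N. Pads are 19 mm wide; open, the fingers measure 117 mm over their backs; the gripper's body (75 mm by 190 mm) begins 51 mm behind the grasp point.
Start: joints at [1.149, 0.527, 1.433, -0, 1.181, -0.178], TCP at [0.15, 0.607, 0.223] pointing down, gripper open.
Joint ranges: [-3.08, 3.08], [-0.75, 2.2], [0.22, 2.44], [-1.43, 4.57], [0, 2.65], [-2.85, 2.85]. Speed limits (rad/s): [2.79, 2.79, 3.14, 3.14, 3.14, 3.14].

INTERFACE

Orientations are given as a unit quaternion [x, y, z, w].
In Python, from rig import robot gives the robot as it stands. The module is installed in compiled form; this text tells all that it offers.
- The arm moves only by the tool carry_out, never from a script. Its argument "series" is a list of rows, each a list of 7 numbers: the shift along the tool's x, y, z in mm, then the turn, a rotation vector about the tool's x, y, z in degrees, then the gripper command: -1 is shut, 1 is fully open, values between are in proportion. In form: [[tx, ty, tz, rx, ry, rz, claw], ...]. A call has 1 to 8 rows; each row is the pose to reach, as a shift and turn from the pose measured when the call began, along the tool's axes at that moment; what a row does not reach only later rows make up. A row lasts 1/8 s, in which the tool goes at most 62.5 mm and 10.7 degrees, less where a joint would pass 70% of its speed; a pose out of reach is approached as far as the arm can. A call with a gripper value outside its range is refused whole. The fingers move at their own pace and stop on an object; "force" is the grip in N (left out, the last holds). Time passes only in rows, so rows that repeat a pose let the fingers close. It gives the time, the measured TCP pose, the force and the opening at its end, in the units of the state.
- robot.get_obs(): the state, without advancing time (a new reading comes with each control period).
- robot.camera(name): name is "scene" or "side" or "wrist"; returns a dict with "pixels" (384x512x3 uint8, red, green, blue), "fx", "fy", "cx", "cy" (pixels), "position" and "attitude" of the camera in the world. Camera axes: x right, y down, z forward; pixel columns grow to the right and rows downward; lengths in m; the calibration is good to about 2 mm. A picture is of the moment at which its call begins. There is no depth.
- robot.hand_in(): hands the job in, once; it reports no verdict.
The state is a dict: "time": time; "q": joint angles; "joint_velocities": joint speeds; "joint_torque": joint torques, N m; "position": TCP position; "tool_rot": TCP orientation; "ft_force": force on the tool from outside, world axes, zero at the start; "moment": the same for the moment, N m; "grip_width": finger opening in m.
Only numpy, scipy, OpenCV 4.12 (cv2) and the standard library are available. Lean on these libraries where they do the work, as an engineer would, in place of code of your own. Each camera call takes 0.05 s, during which the arm holds its last target.

TASK

Clamp the opened phone in the repair fixture: with the fingertips, swing the cam lever by its red knob right over to its released stop so that the cam is at its low point, then push the slide forward by its blue tab until the phone sits square and snug between the two jaws, and swing the lever all the way back to lock it. Nothing is to be picked up: the phone stays lying on the plate, and the other things on the bench stay where they are.

Things in the scene. Friction and masses are not known exactly. Their poses are not given: they have to be found in the camera images.
- fixture: phone clamping fixture bolted to the bench: dark plate 280 (x) x 200 (y) x 10 mm with a fixed jaw across its far end. Origin: centre of the plate's underside (bench level); x points away from the robot along the slide, y to the left. In this frame the fixed jaw's face (with rubber pad) is at x = +103 mm and its top at z = 26 mm; the jaw slide runs along y = 0
- cam_pivot (a point): vertical axis about which the cam plate and its lever turn, at x = -68, y = +31, z = 10 mm in the fixture's frame: left of the slide's tail bar, whose left flank bears a brass lug that must pass the cam. The low guide strips beside the bar reach z = 28 mm and y = +/-24.5 mm
- cam_lock (a joint): cam angle, rad. 0 = locked, the cam's nose in the path of the slide's lug, lever at 140 deg from the fixture's +x towards +y. Grows as the lever turns clockwise seen from above; clear of the lug from 1.0 on; 1.75 = released stop, low side to the slide, lever at 40 deg. The knob needs 6 N, up to 15 N where the nose pushes the lug; stays where left
- cam_knob (a point): middle of the upright red round knob at the lever's end, 60 mm from the pivot axis: 16 mm across, from z = 24.5 to 64.5 mm above the bench; the point lies at z = 46 mm. The flat lever under it spans z = 24.5 to 30.5 mm and is 11 mm wide
- jaw (a joint): travel of the sliding jaw (the slide), m: 0 = fully open, grows as it is pushed along the fixture's +x. With the phone squarely clamped it reads 0.036; the slide's own end is at 0.046. Cam released: it moves with 2 to 4 N. Cam locked: the nose stops it near 0.016; locked behind the lug, it holds the jaw shut. Turning the cam can back an open slide off by some mm
- push_tab (a point): middle of the rear face (towards the robot) of the upright blue push tab at the slide's rear end, at x = -130 mm + jaw, y = 0, z = 42 mm in the fixture's frame. The tab is 12 mm thick (x), 36 mm wide (y), from z = 28 to 56 mm, on a narrower foot. Push it along the fixture's +x, with the fingertips above the guide strips
- jaw_face (a point): middle of the sliding jaw's front face (rubber pad 108 mm wide in y); the jaw's head is 14 mm deep and its top is at z = 26 mm
- phone_mid (a point): centre of the opened phone (dark frame, battery and green board showing), loose, 72 (x) x 150 (y) x 8 mm, parts on it up to 10 mm; it lies flat on the plate between the jaws, 4 mm above the plate's top, with slack and a little askew. Clamped, its centre is at x = +67 mm in the fixture's frame
- screw_dish: open steel dish with one divider, 64 x 54 x 14 mm, with tiny screws, standing on the fixture plate to the right of the slide; origin: centre of its underside
- battery: flat black phone battery, 92 x 38 x 6 mm, lying on the bench to the left of the fixture; origin: centre of its underside
- screwdriver: blue-handled precision screwdriver, 150 mm long, lying on the bench right of the fixture; its x axis runs along it, origin on the bench at about mid-length
- brush: cleaning brush with a wooden handle, 160 mm long, lying on the bench right of the fixture; its x axis runs along it, origin on the bench at about mid-length
- duster: white spray can of air duster, 66 mm across, 205 mm tall, standing beside the fixture, left or right; origin: centre of its underside
- dispenser: small clear plastic bottle with a blue cap, 60 mm across, 115 mm tall, standing beside the fixture, left or right; origin: centre of its underside
- handset: customer's phone in a red bumper, 152 x 78 x 10 mm, lying on the bench to the left of the fixture; origin: centre of its underside

How it is judged:
By the outcome, as a careful person would: the job done as asked, in the order asked, and still so for the second after the job is handed in, with the robot touching nothing.
It also fails if it takes over 56 s, if anything falls off the work surface, if the arm or the gripper's body presses on something with over 40 N, if the wrist force passes 120 N, or if a joint passes its speed limit or range.

## Working session

There is one attempt and no reset: what is moved stays moved. The work goes in short steps, Python scripts to look and compute and a tool call to move; the robot and the scene stay as the last step left them, time stands still between calls to the robot, and variables do not carry over. Pictures are saved under pics/ and viewed, and the job is handed in when it is done.

Besides the shell and the picture viewer there is one more tool, called after "Request:" by a JSON object that holds its "method" and its "body", one argument or row to a line. carry_out: Moves the arm, as the interface text tells. Its arguments: {"type":"object","properties":{"series":{"type":"array"},"force":{"type":"number"}},"required":["series"]}

```bash
mkdir -p pics
cat > h.py <<'E'
import numpy as np,cv2
from rig import robot
from scipy.spatial.transform import Rotation as R
def snap(n,f):
    c=robot.camera(n); cv2.imwrite(f'pics/{f}.png',c['pixels'][:,:,::-1]); np.save(f'pics/{f}.npy',c,allow_pickle=True); return c
def att(c):
    a=np.array(c['attitude'],float)
    return R.from_quat(a).as_matrix() if a.size==4 else a.reshape(3,3)
def ray(c,u,v,z):
    d=att(c)@np.array([(u-c['cx'])/c['fx'],(v-c['cy'])/c['fy'],1]); p=np.array(c['position']); return p+d*(z-p[2])/d[2]
def proj(c,P):
    q=att(c).T@(np.array(P)-np.array(c['position'])); return [c['fx']*q[0]/q[2]+c['cx'],c['fy']*q[1]/q[2]+c['cy']]
def load(f): return np.load(f'pics/{f}.npy',allow_pickle=True).item()
E
python3 - <<'E'
from h import *
for n in ['scene','side','wrist']:
    c=snap(n,n+'0'); print(n,{k:c[k] for k in c if k!='pixels'})
print(robot.get_obs())
a=[cv2.imread(f'pics/{n}0.png') for n in ['scene','side']]
E
```

```text
scene {'fx': 407.9046058573603, 'fy': 407.9046058573603, 'cx': 253.87692831922746, 'cy': 190.46536880442662, 'position': array([1.25316836, 0.02938213, 0.71122936]), 'attitude': array([ 0.64547571,  0.65846919, -0.27940125, -0.2677954 ])}
side {'fx': 349.8301110775302, 'fy': 349.8301110775302, 'cx': 256.2945126222032, 'cy': 190.83947537236503, 'position': array([ 0.53062167, -0.44616835,  0.62796174]), 'attitude': array([ 0.93606857, -0.08870761,  0.0242413 , -0.33958644])}
wrist {'fx': 298.2884571630723, 'fy': 298.2884571630723, 'cx': 254.866546771677, 'cy': 187.4302242568207, 'position': array([0.07058317, 0.62564849, 0.38293607]), 'attitude': array([0.77841615, 0.60938215, 0.09198479, 0.11941731])}
{'time': 0.15, 'q': array([ 1.14952645e+00,  5.28239671e-01,  1.43358885e+00,  1.29850575e-05,
        1.18138709e+00, -1.78474631e-01]), 'joint_velocities': array([-0.0003794 , -0.00180859, -0.0037688 , -0.00033627, -0.00038742,
        0.00176214]), 'joint_torque': array([ 6.02823529e-04, -4.40427768e+01, -1.76843905e+01,  6.33923267e-02,
        5.52541343e-02, -9.66325047e-05]), 'position': array([0.14998609, 0.60617421, 0.22181047]), 'tool_rot': array([ 1.21102074e-01,  9.92639728e-01, -7.73490039e-04, -2.45445169e-04]), 'ft_force': array([ 0.34090981, -0.17580821,  0.11190002]), 'moment': array([0.01568177, 0.02504598, 0.04564168]), 'grip_width': 0.08724946527473881}
```

View pics/scene0.png

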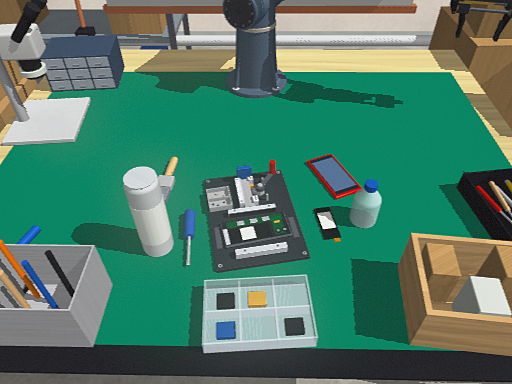

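View pics/side0.png

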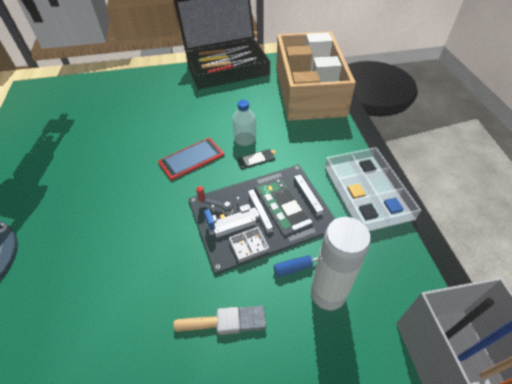

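The scene view shows the plate around (205-305, 170-270), the knob at (272,165) and the tab at (244,172). I'll zoom in for the corners.

Run:
```python
from h import *
a=cv2.imread('pics/scene0.png')[150:280,190:320]; cv2.imwrite('pics/z1.png',cv2.resize(a,(780,780//1),interpolation=cv2.INTER_CUBIC)[:600*780//600][:780])
cv2.imwrite('pics/z1.png',cv2.resize(a,None,fx=4.6,fy=4.6,interpolation=cv2.INTER_CUBIC))
b=cv2.imread('pics/side0.png')[160:275,180:345]; cv2.imwrite('pics/z2.png',cv2.resize(b,None,fx=4.8,fy=4.8,interpolation=cv2.INTER_CUBIC))
```

```text
(no output)
```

View pics/z1.png

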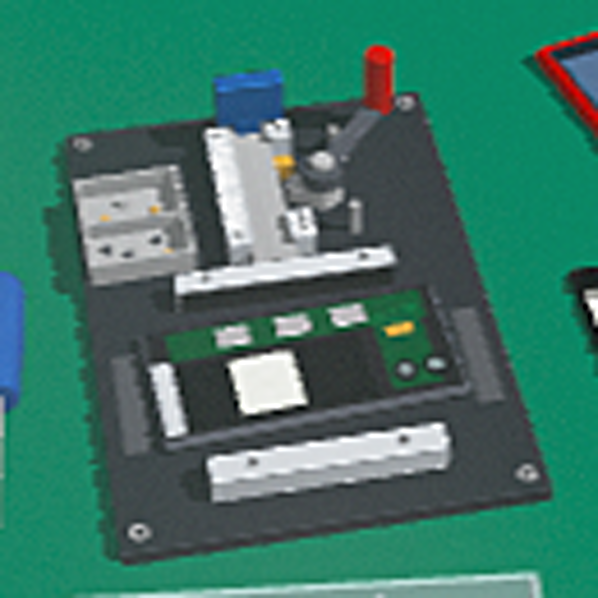

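View pics/z2.png

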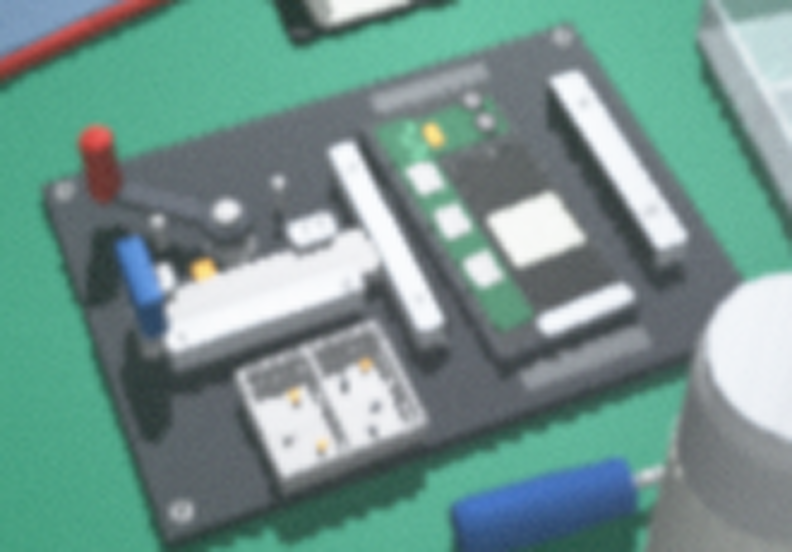

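```bash
cat >> h.py <<'E'
def fx(p,P):
    c,s=np.cos(p[2]),np.sin(p[2]); return np.array([p[0]+c*P[0]-s*P[1],p[1]+s*P[0]+c*P[1],P[2]])
E
python3 - <<'E'
from h import *
from scipy.optimize import least_squares
s=load('scene0');d=load('side0')
k=.01
A=[((-.14,-.1,k),s,190+68/4.6,150+138/4.6),((-.14,.1,k),s,190+420/4.6,150+94/4.6),((.14,.1,k),s,190+552/4.6,150+490/4.6),((.14,-.1,k),s,190+122/4.6,150+555/4.6),
((-.14,.1,k),d,180+45/4.8,160+186/4.8),((-.14,-.1,k),d,180+165/4.8,160+535/4.8),((.14,.1,k),d,180+574/4.8,160+20/4.8),]
def f(p): return np.concatenate([np.array(proj(c,fx(p,P)))-[u,v] for P,c,u,v in A])
r=least_squares(f,[.55,.0,0]);p=r.x;print(p,np.round(r.fun,1))
for c,n in((s,'scene'),(d,'side')):
  for nm,P in dict(tabtop=(-.13,0,.056),piv=(-.068,.031,.03),knobtop=(-.068+.06*np.cos(2.443),.031+.06*np.sin(2.443),.0645)).items():
    print(n,nm,np.round(proj(c,fx(p,P)),1))
# measured
kn=ray(s,190+380/4.6,150+50/4.6,.0645),ray(d,180+95/4.8,160+132/4.8,.0645)
tb=ray(s,190+247/4.6,150+73/4.6,.056),ray(d,180+133/4.8,160+242/4.8,.056)
for q in kn+tb:
  c,si=np.cos(p[2]),np.sin(p[2]);e=q[:2]-p[:2];print(q,'fix',c*e[0]+si*e[1],-si*e[0]+c*e[1])
for nm,P in dict(piv=(-.068,.031,0),k0=(-.068+.06*np.cos(2.443),.031+.06*np.sin(2.443),0),k1=(-.068+.06*np.cos(.698),.031+.06*np.sin(.698),0),tab=(-.13,0,0)).items(): print(nm,fx(p,P))
E
```

```text
[0.61812691 0.00427038 0.19767365] [-1.3 -0.7 -0.6 -0.8  0.   0.1 -1.2  0.3 -0.8 -2.1  0.7 -0.4 -0.3 -1.5]
scene tabtop [242.7 163.2]
scene piv [259.6 186.5]
scene knobtop [271.8 161.4]
side tabtop [202.4 216.6]
side piv [227.6 203.9]
side knobtop [200.  187.2]
[0.49062825 0.0521971  0.0645    ] fix -0.11560349848479272 0.07203270783499996
[0.49225705 0.04939114 0.0645    ] fix -0.11455747999146887 0.06896151023814512
[ 0.50042668 -0.01830826  0.056     ] fix -0.11984234264342299 0.0009760615525477544
[ 0.50260802 -0.00780163  0.056     ] fix -0.11564010474136203 0.010849693199989779
piv [0.54536309 0.02131225 0.        ]
k0 [0.49273459 0.05012616 0.        ]
k1 [0.58286267 0.06815007 0.        ]
tab [ 0.49065852 -0.02126016  0.        ]
```

Run:
```python
from h import *
s=load('scene0');d=load('side0')
print('bottle cap top z.115', ray(s,371,183,.115),ray(d,243,104,.115))
print('can top .205', ray(s,141,173,.2),ray(d,348,235,.2))
o=robot.get_obs();Rm=R.from_quat(o['tool_rot']).as_matrix();print(np.round(Rm,3))
w=load('wrist0');print(np.round(Rm.T@(w['position']-o['position']),3),np.round(Rm.T@att(w),2))
```

```text
bottle cap top z.115 [0.61960406 0.25813589 0.115     ] [0.61944561 0.24941822 0.115     ]
can top .205 [ 0.68891933 -0.1998197   0.2       ] [ 0.70346338 -0.20106298  0.2       ]
[[-0.971  0.24  -0.001]
 [ 0.24   0.971 -0.001]
 [ 0.    -0.002 -1.   ]]
[ 0.082 -0.    -0.161] [[ 0.   -0.95 -0.3 ]
 [ 1.    0.   -0.  ]
 [ 0.   -0.3   0.95]]
```

```bash
cat >> h.py <<'E'
FP=[.6181,.0043,.1977]
def rel(P,yaw):
    "target world xyz, yaw of tool x (deg world), tool straight down -> tool shift mm, rotvec deg"
    o=robot.get_obs();R0=R.from_quat(o['tool_rot']);t=R0.inv().apply(np.array(P)-o['position'])*1000
    x=np.array([np.cos(np.radians(yaw)),np.sin(np.radians(yaw)),0]);z=np.array([0,0,-1.]);M=np.c_[x,np.cross(z,x),z]
    r=(R0.inv()*R.from_matrix(M)).as_rotvec(degrees=True); return np.round(t,1),np.round(r,1)
def knob(deg,r=.06,p=FP): a=np.radians(deg); return fx(p,(-.068+r*np.cos(a),.031+r*np.sin(a),0))[:2]
E
python3 - <<'E'
from h import *
k=knob(140);print(rel([*k,.15],151.3))
E
```

```text
(array([-466.4, -457.2,   72.4]), array([-0.1, -0. , 14.8]))
```

Request:
{"method": "carry_out", "body": {
  "series": [
    [-30, -30, 0, 0, 0, 2, -0.31],
    [-70, -69, 0, 0, 0, 4, -0.31],
    [-112, -110, 0, 0, 0, 6, -0.31],
    [-154, -151, 0, 0, 0, 8, -0.31],
    [-196, -192, 5, 0, 0, 10, -0.31],
    [-238, -233, 10, 0, 0, 12, -0.31],
    [-280, -274, 20, 0, 0, 14, -0.31],
    [-320, -314, 30, 0, 0, 14.8, -0.31]
  ]
}}

```text
time: 1.15
position: [0.3861, 0.2228, 0.1921]
tool_rot: [0.248, 0.969, -0.001, 0.0]
ft_force: [0.9, -0.5, 0.1]
grip_width: 0.0304
```

Run:
```python
from h import *
k=knob(140);print(rel([*k,.15],151.3))
```

```text
(array([-176.4, -100.1,   42.4]), array([-0.1,  0. , -0. ]))
```

Request:
{"method": "carry_out", "body": {
  "series": [
    [-45, -25, 5, 0, 0, 0, -0.31],
    [-90, -50, 15, 0, 0, 0, -0.31],
    [-135, -76, 30, 0, 0, 0, -0.31],
    [-165, -94, 40, 0, 0, 0, -0.31],
    [-176, -100, 42, 0, 0, 0, -0.31],
    [-176, -100, 42, 0, 0, 0, -0.31]
  ]
}}

```text
time: 1.9
position: [0.4922, 0.0503, 0.1502]
tool_rot: [0.249, 0.969, -0.0, -0.0]
ft_force: [-0.3, -0.7, 0.1]
grip_width: 0.0299
```

Run:
```python
from h import *
c=snap('wrist','w1');print(robot.get_obs()['position'])
for n,P in dict(knobtop=(*knob(140),.0645),piv=(*knob(0,0),.03),tab=tuple(fx(FP,(-.124,0,.056)))).items(): print(n,proj(c,P))
```

```text
[0.4916303  0.0510438  0.15040403]
knobtop [np.float64(255.41781088246702), np.float64(192.91372509606222)]
piv [np.float64(255.51743680928712), np.float64(237.05426913070033)]
tab [np.float64(191.74173268689987), np.float64(227.6684615817827)]
```

View pics/w1.png

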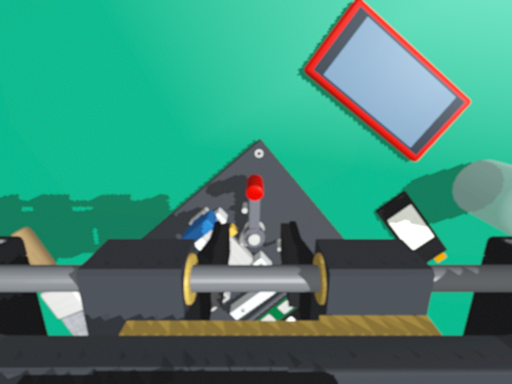

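The red knob's top is at about (255,190) in the wrist view, against a prediction of (255,193), and the pivot cap is at (254,238) as predicted. The fixture pose is consistent, so I'll go down around the knob.

Request:
{"method": "carry_out", "body": {
  "series": [
    [0, 0, 25, 0, 0, 0, -0.31],
    [0, 0, 55, 0, 0, 0, -0.31],
    [0, 0, 85, 0, 0, 0, -0.31],
    [0, 0, 105, 0, 0, 0, -0.31],
    [0, 0, 112, 0, 0, 0, -0.31],
    [0, 0, 112, 0, 0, 0, -0.31]
  ]
}}

```text
time: 2.7
position: [0.4911, 0.0519, 0.0387]
tool_rot: [0.248, 0.969, -0.0, -0.0]
ft_force: [-0.2, -0.7, 0.3]
grip_width: 0.0301
```

Run:
```python
from h import *
c=snap('wrist','w2');c=snap('side','s2');print(robot.get_obs()['position'],robot.get_obs()['ft_force'])
b=cv2.imread('pics/s2.png')[130:265,140:345]; b=cv2.resize(b,None,fx=3.5,fy=3.5,interpolation=cv2.INTER_CUBIC);cv2.imwrite('pics/s2z.png',b)
for t in (130,120,110,100,90,80,70,60,50,40,35):
    print(t,rel([*knob(t),.038],t+11.3))
```

```text
[0.49193113 0.05139712 0.03925548] [ 0.08103825  0.13907014 -0.2602385 ]
130 (array([-2.2,  9.7,  1.3]), array([-0. ,  0.1, 10. ]))
120 (array([-4.9, 19.8,  1.3]), array([-0. ,  0.1, 20. ]))
110 (array([-9.3, 29.3,  1.3]), array([-0. ,  0.1, 30. ]))
100 (array([-15.3,  37.8,   1.3]), array([-0. ,  0.1, 40. ]))
90 (array([-22.7,  45.2,   1.3]), array([ 0. ,  0.1, 50. ]))
80 (array([-31.2,  51.2,   1.3]), array([ 0. ,  0.1, 60. ]))
70 (array([-40.7,  55.7,   1.3]), array([ 0. ,  0.1, 70. ]))
60 (array([-50.8,  58.4,   1.3]), array([ 0. ,  0.1, 80. ]))
50 (array([-61.2,  59.3,   1.3]), array([ 0. ,  0.1, 90. ]))
40 (array([-71.7,  58.4,   1.3]), array([  0. ,   0.1, 100. ]))
35 (array([-76.8,  57.3,   1.3]), array([0.00e+00, 1.00e-01, 1.05e+02]))
```

View pics/s2z.png

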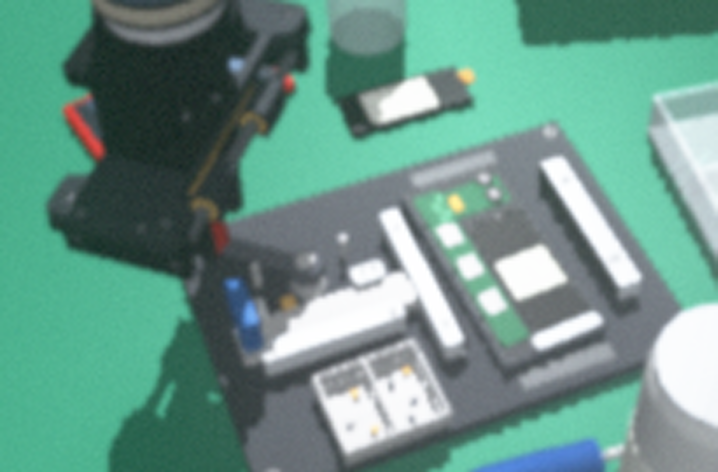

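View pics/w2.png

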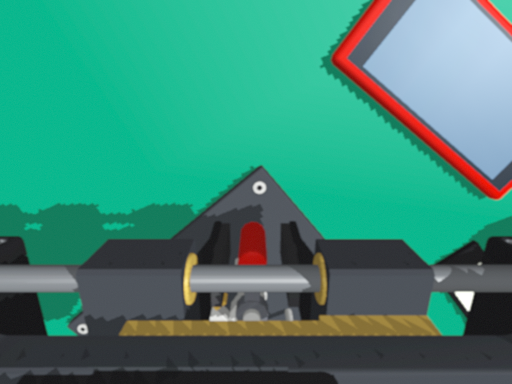

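The knob stands between the fingers at (252,245), clear of the tab. Now I'll swing it.

Run:
```python
from h import *
for t in range(136,99,-5): print(t,rel([*knob(t),.038],t+11.3))
```

```text
136 (array([-1.4,  3.4,  1.3]), array([-0. ,  0.1,  4. ]))
131 (array([-2. ,  8.6,  1.3]), array([-0. ,  0.1,  9. ]))
126 (array([-3. , 13.8,  1.3]), array([-0. ,  0.1, 14. ]))
121 (array([-4.5, 18.8,  1.3]), array([-0. ,  0.1, 19. ]))
116 (array([-6.4, 23.7,  1.3]), array([-0. ,  0.1, 24. ]))
111 (array([-8.8, 28.3,  1.3]), array([-0. ,  0.1, 29. ]))
106 (array([-11.5,  32.8,   1.3]), array([-0. ,  0.1, 34. ]))
101 (array([-14.6,  37. ,   1.3]), array([-0. ,  0.1, 39. ]))
```

Request:
{"method": "carry_out", "body": {
  "series": [
    [-1.4, 3.4, 1, 0, 0, 4, -0.45],
    [-2, 8.6, 1, 0, 0, 9, -0.45],
    [-3, 13.8, 1, 0, 0, 14, -0.45],
    [-4.5, 18.8, 1, 0, 0, 19, -0.45],
    [-6.4, 23.7, 1, 0, 0, 24, -0.45],
    [-8.8, 28.3, 1, 0, 0, 29, -0.45],
    [-11.5, 32.8, 1, 0, 0, 34, -0.45],
    [-14.6, 37, 1, 0, 0, 39, -0.45]
  ]
}}

```text
time: 3.8
position: [0.5213, 0.0759, 0.0391]
tool_rot: [0.558, 0.83, -0.002, -0.0]
ft_force: [-2.9, -4.2, 0.9]
grip_width: 0.0237
```

Run:
```python
from h import *
for t in range(94,38,-7): print(t,rel([*knob(t),.038],t+11.3))
```

```text
94 (array([-0. ,  8.8,  1. ]), array([-0.1,  0.1,  6.9]))
87 (array([-1.3, 16. ,  1. ]), array([-0.1,  0.1, 13.9]))
80 (array([-3.5, 23. ,  1. ]), array([-0.1,  0.1, 20.9]))
73 (array([-6.6, 29.7,  1. ]), array([-0.1,  0.1, 27.9]))
66 (array([-10.4,  36. ,   1. ]), array([-0.1,  0.1, 34.9]))
59 (array([-14.9,  41.7,   1. ]), array([-0.1,  0.1, 41.9]))
52 (array([-20.1,  46.8,   1. ]), array([-0.1,  0.2, 48.9]))
45 (array([-25.9,  51.3,   1. ]), array([-0.1,  0.2, 55.9]))
```

Request:
{"method": "carry_out", "body": {
  "series": [
    [0, 8.8, 1, 0, 0, 7, -0.45],
    [-1.3, 16, 1, 0, 0, 14, -0.45],
    [-3.5, 23, 1, 0, 0, 21, -0.45],
    [-6.6, 29.7, 1, 0, 0, 28, -0.45],
    [-10.4, 36, 1, 0, 0, 35, -0.45],
    [-14.9, 41.7, 1, 0, 0, 42, -0.45],
    [-20.1, 46.8, 1, 0, 0, 49, -0.45],
    [-25.9, 51.3, 1, 0, 0, 56, -0.45]
  ]
}}

```text
time: 4.8
position: [0.5754, 0.0722, 0.0387]
tool_rot: [0.883, 0.469, -0.004, -0.001]
ft_force: [-5.1, 2.3, 1.9]
grip_width: 0.024
```

Run:
```python
from h import *
for t in (43,40,37,35,33,31,29): print(t,rel([*knob(t),.038],t+11.3))
print(robot.get_obs()['ft_force'])
```

```text
43 (array([1. , 5.3, 0.7]), array([-0.3,  0.3,  1.7]))
40 (array([0.9, 8.4, 0.6]), array([-0.3,  0.3,  4.7]))
37 (array([ 0.5, 11.5,  0.6]), array([-0.3,  0.3,  7.7]))
35 (array([ 0.2, 13.6,  0.6]), array([-0.3,  0.3,  9.7]))
33 (array([-0.2, 15.7,  0.6]), array([-0.3,  0.4, 11.7]))
31 (array([-0.6, 17.7,  0.6]), array([-0.3,  0.4, 13.7]))
29 (array([-1.2, 19.7,  0.6]), array([-0.3,  0.4, 15.7]))
[-5.05420223  2.31421187  1.89126318]
```

Request:
{"method": "carry_out", "body": {
  "series": [
    [1, 5, 0.6, 0, 0, 2, -0.45],
    [0.9, 8.4, 0.6, 0, 0, 5, -0.45],
    [0.5, 11.5, 0.6, 0, 0, 8, -0.45],
    [0.5, 11.5, 0.6, 0, 0, 8, -0.45]
  ]
}}

```text
time: 5.3
position: [0.5841, 0.0665, 0.0386]
tool_rot: [0.913, 0.407, -0.005, -0.002]
ft_force: [-4.2, 2.5, 4.6]
grip_width: 0.0243
```

Run:
```python
from h import *
c=snap('wrist','w3');c=snap('side','s3');
b=cv2.imread('pics/s3.png')[130:265,140:345]; b=cv2.resize(b,None,fx=3.5,fy=3.5,interpolation=cv2.INTER_CUBIC);cv2.imwrite('pics/s3z.png',b)
for t in (35,33,31,29): print(t,rel([*knob(t),.038],t+11.3))
print(robot.get_obs()['ft_force'])
```

```text
35 (array([0.3, 3.1, 0.4]), array([-0.4,  0.4,  1.7]))
33 (array([0.2, 5.2, 0.4]), array([-0.4,  0.4,  3.7]))
31 (array([0.1, 7.2, 0.3]), array([-0.4,  0.4,  5.7]))
29 (array([-0.2,  9.3,  0.3]), array([-0.3,  0.4,  7.7]))
[-3.63791744  1.00948403  3.20312714]
```

View pics/s3z.png

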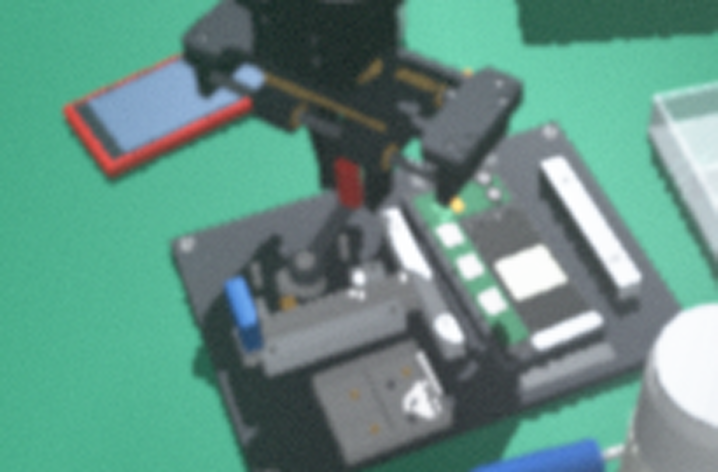

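View pics/w3.png

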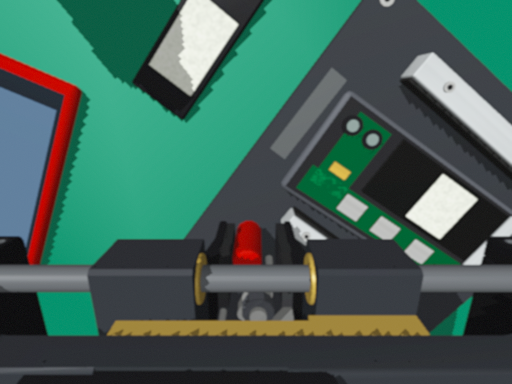

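The knob is at (247,243), almost at 40°. I'll press on until the stop shows in the force.

Request:
{"method": "carry_out", "body": {
  "series": [
    [0.2, 2.5, 0, 0, 0, 2, -0.45],
    [0.2, 5.2, 0, 0, 0, 4, -0.45],
    [0.2, 5.2, 0, 0, 0, 4, -0.45]
  ]
}}

```text
time: 5.78
position: [0.5862, 0.0644, 0.0383]
tool_rot: [0.927, 0.375, -0.006, -0.003]
ft_force: [-6.3, 5.4, 6.2]
grip_width: 0.0239
```

Request:
{"method": "carry_out", "body": {
  "series": [
    [0, 2.5, 0, 0, 0, 0, -0.45],
    [0, 5, 0, 0, 0, 0, -0.45],
    [0, 5, 0, 0, 0, 0, -0.45]
  ]
}}

```text
time: 6.15
position: [0.5862, 0.0641, 0.0382]
tool_rot: [0.927, 0.374, -0.009, -0.007]
ft_force: [-7.2, 10.4, 7.4]
grip_width: 0.0243
```

Request:
{"method": "carry_out", "body": {
  "series": [
    [0, 4, -1, 0, 0, 0, -0.45],
    [0, 8, -1, 0, 0, 0, -0.45],
    [0, 8, -1, 0, 0, 0, -0.45]
  ]
}}

```text
time: 6.52
position: [0.5862, 0.0639, 0.0382]
tool_rot: [0.928, 0.373, -0.012, -0.013]
ft_force: [-9.0, 17.8, 5.4]
grip_width: 0.0243
```

Run:
```python
from h import *
o=robot.get_obs();R0=R.from_quat(o['tool_rot']);print(o['position'],R0.inv().apply(o['ft_force']))
c=snap('wrist','w4')
print(proj(c,[*knob(40),.0645]),proj(c,[*knob(45),.0645]),proj(c,[*knob(40,0),.03]))
```

```text
[0.5861809  0.06390461 0.0381505 ] [  5.7768728  -19.23178504  -4.88509439]
[np.float64(241.27319709956464), np.float64(261.3702977465883)] [np.float64(231.32948761533854), np.float64(262.7399354107334)] [np.float64(257.8246604523406), np.float64(309.8320259820469)]
```

View pics/w4.png

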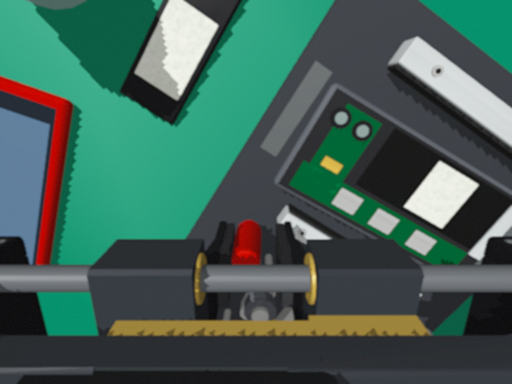

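At 19 N there is no more motion, and the geometry puts the knob at 40°, so it's at the released stop. I'll back off and rise.

Request:
{"method": "carry_out", "body": {
  "series": [
    [0, -2, 0, 0, 0, 0, -0.4],
    [0, -4, 0, 0, 0, 0, -0.35],
    [0, -4, -20, 0, 0, 0, -0.35],
    [0, -4, -50, 0, 0, 0, -0.35],
    [0, -4, -80, 0, 0, 0, -0.35],
    [0, -4, -85, 0, 0, 0, -0.35]
  ]
}}

```text
time: 7.32
position: [0.5895, 0.0645, 0.1257]
tool_rot: [0.928, 0.373, -0.009, -0.011]
ft_force: [0.0, 0.7, -1.0]
grip_width: 0.0285
```

Run:
```python
from h import *
print(robot.get_obs()['ft_force'])
P=fx(FP,(-.165,0,0))
print(rel([*P[:2],.125],11.3))
c=snap('scene','c5');b=c['pixels'][150:280,190:320,::-1];cv2.imwrite('pics/c5z.png',cv2.resize(b,None,fx=4.6,fy=4.6,interpolation=cv2.INTER_CUBIC))
```

```text
[ 0.00259818  0.74347544 -1.0121705 ]
(array([-160.2,  -25.2,    2.7]), array([-1.3,  0.9, 32.5]))
```

View pics/c5z.png

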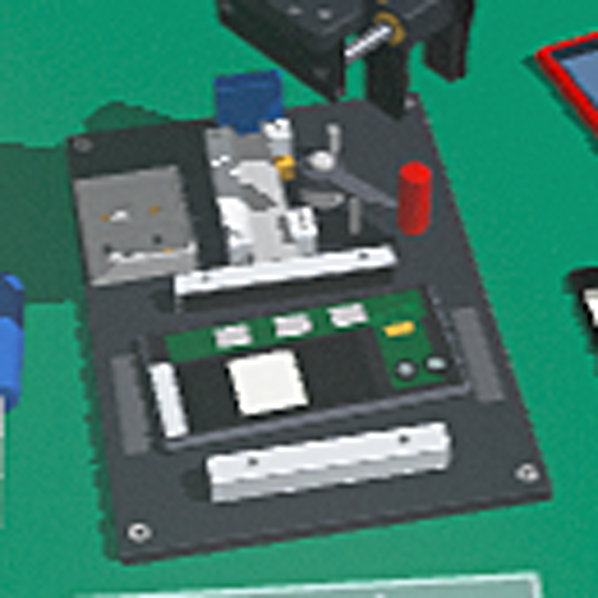

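The lever lies at its released stop pin, with the knob at (415,200) in the zoom and the slide still open. Next is behind the tab.

Request:
{"method": "carry_out", "body": {
  "series": [
    [-25, -4, 0, 0, 0, 6, -1],
    [-60, -10, 0, 0, 0, 14, -1],
    [-100, -16, 0, -0.5, 0.4, 23, -1],
    [-135, -21, 0, -1, 0.9, 30, -1],
    [-155, -24, 2, -1.3, 0.9, 32.5, -1],
    [-160, -25, 2.7, -1.3, 0.9, 32.5, -1],
    [-160, -25, 2.7, -1.3, 0.9, 32.5, -1]
  ]
}}

```text
time: 8.25
position: [0.4561, -0.0282, 0.1241]
tool_rot: [0.995, 0.098, -0.001, -0.001]
ft_force: [-0.4, 0.1, 0.7]
grip_width: 0.0002
```

Run:
```python
from h import *
print(robot.get_obs()['ft_force'],robot.get_obs()['grip_width'])
for x,z in((-.165,.125),(-.165,.036),(-.145,.036)):
  P=fx(FP,(x,0,0));print(rel([*P[:2],z],11.3))
c=snap('wrist','w6')
```

```text
[-0.4281591   0.10130527  0.66276368] 0.00015455465853660768
(array([ 0.2,  0. , -0.9]), array([-0.1,  0.1, -0. ]))
(array([ 0.4,  0.1, 88.1]), array([-0.1,  0.1, -0. ]))
(array([20.4,  0.1, 88.1]), array([-0.1,  0.1, -0. ]))
```

View pics/w6.png

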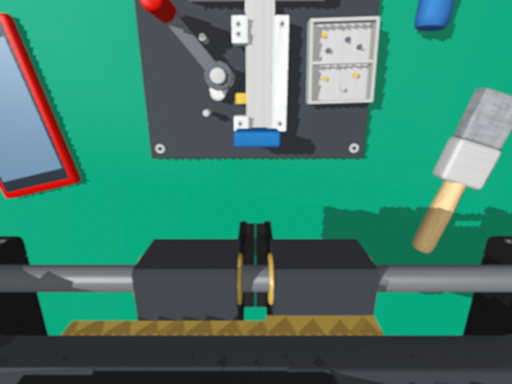

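The tab spans columns 234–280 and the fingers are centred at 256, so they are aligned. Down.

Request:
{"method": "carry_out", "body": {
  "series": [
    [0, 0, 25, 0, 0, 0, -1],
    [0, 0, 55, 0, 0, 0, -1],
    [0, 0, 80, 0, 0, 0, -1],
    [0, 0, 88, 0, 0, 0, -1],
    [8, 0, 88, 0, 0, 0, -1],
    [16, 0, 88, 0, 0, 0, -1],
    [20, 0, 88, 0, 0, 0, -1],
    [20, 0, 88, 0, 0, 0, -1]
  ]
}}

```text
time: 9.3
position: [0.477, -0.0241, 0.0369]
tool_rot: [0.995, 0.099, 0.0, -0.0]
ft_force: [-0.8, 0.5, -0.0]
grip_width: 0.0006
```

```bash
cat >> h.py <<'E'
def st():
    o=robot.get_obs();R0=R.from_quat(o['tool_rot']);c,s=np.cos(FP[2]),np.sin(FP[2]);e=o['position']-np.array([FP[0],FP[1],0])
    print('t',o['time'],'tcp fixture',np.round([c*e[0]+s*e[1],-s*e[0]+c*e[1],e[2]],4),'F tool',np.round(R0.inv().apply(o['ft_force']),1))
E
python3 -c "
from h import *
st()"
```

```text
t 9.3 tcp fixture [-1.44e-01 -1.00e-04  3.69e-02] F tool [-0.7 -0.6  0. ]
```

Request:
{"method": "carry_out", "body": {
  "series": [
    [4, 0, 0, 0, 0, 0, -1],
    [8, 0, 0, 0, 0, 0, -1],
    [12, 0, 0, 0, 0, 0, -1],
    [16, 0, 0, 0, 0, 0, -1],
    [19, 0, 0, 0, 0, 0, -1],
    [22, 0, 0, 0, 0, 0, -1],
    [25, 0, 0, 0, 0, 0, -1],
    [28, 0, 0, 0, 0, 0, -1]
  ]
}}

```text
time: 10.3
position: [0.5039, -0.0185, 0.0368]
tool_rot: [0.995, 0.099, -0.001, -0.0]
ft_force: [-3.2, -1.3, 0.7]
grip_width: 0.0005
```

```bash
python3 -c "
from h import *
st();snap('scene','c7');c=snap('side','s7')
b=c['pixels'][130:265,140:345,::-1]; b=cv2.resize(b,None,fx=3.5,fy=3.5,interpolation=cv2.INTER_CUBIC);cv2.imwrite('pics/s7z.png',b)"
```

```text
t 10.3 tcp fixture [-1.164e-01  1.000e-04  3.680e-02] F tool [-3.4  0.6 -0.7]
```

View pics/s7z.png

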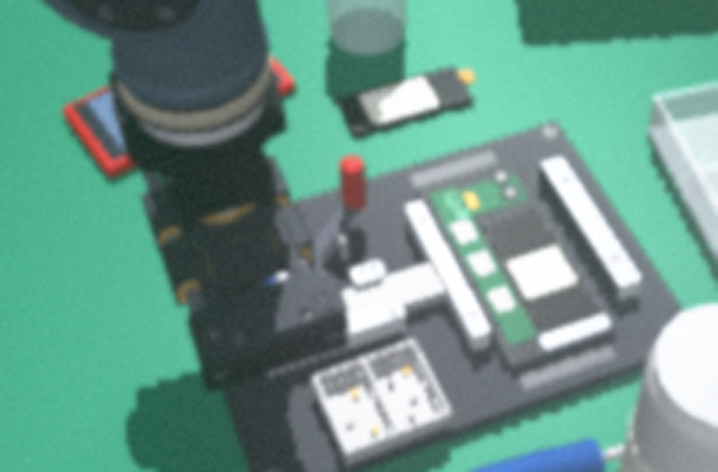

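By the fingertip position the jaw reads about 0.023, and the phone is being pushed and squared. Continuing slowly.

Request:
{"method": "carry_out", "body": {
  "series": [
    [2, 0, 0, 0, 0, 0, -1],
    [4, 0, 0, 0, 0, 0, -1],
    [6, 0, 0, 0, 0, 0, -1],
    [8, 0, 0, 0, 0, 0, -1],
    [10, 0, 0, 0, 0, 0, -1],
    [11, 0, 0, 0, 0, 0, -1],
    [12, 0, 0, 0, 0, 0, -1],
    [12, 0, 0, 0, 0, 0, -1]
  ]
}}

```text
time: 11.4
position: [0.5142, -0.0163, 0.0368]
tool_rot: [0.995, 0.099, -0.002, -0.0]
ft_force: [-8.0, -5.4, 4.8]
grip_width: 0.0007
```

```bash
python3 -c "
from h import *
st()"
```

```text
t 11.4 tcp fixture [-0.1059  0.0002  0.0368] F tool [-8.9  3.7 -4.7]
```

Request:
{"method": "carry_out", "body": {
  "series": [
    [2, 0, 0, 0, 0, 0, -1],
    [4, 0, 0, 0, 0, 0, -1],
    [5, 0, 0, 0, 0, 0, -1],
    [5, 0, 0, 0, 0, 0, -1]
  ]
}}

```text
time: 11.9
position: [0.5141, -0.0161, 0.0367]
tool_rot: [0.995, 0.1, -0.007, -0.001]
ft_force: [-13.1, -9.3, 9.0]
grip_width: 0.0006
```

```bash
python3 -c "
from h import *
st()
c=snap('scene','c8');b=c['pixels'][150:280,190:320,::-1];cv2.imwrite('pics/c8z.png',cv2.resize(b,None,fx=4.6,fy=4.6,interpolation=cv2.INTER_CUBIC))
c=snap('wrist','w8')"
```

```text
t 11.9 tcp fixture [-0.106   0.0004  0.0367] F tool [-14.8   6.5  -8.8]
```

View pics/c8z.png

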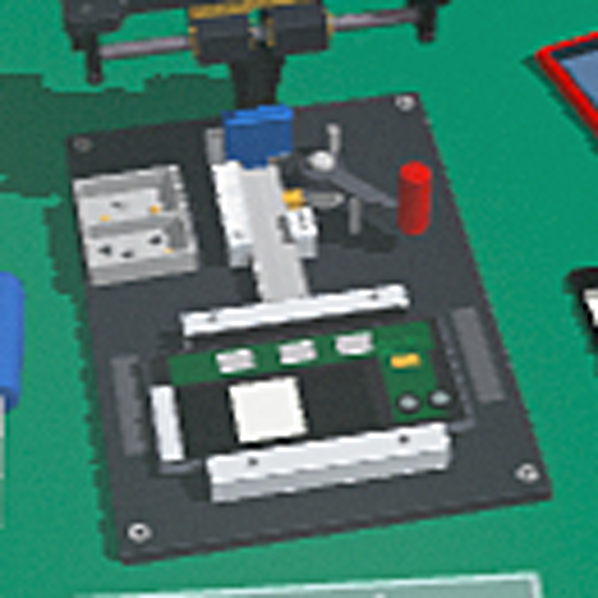

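View pics/w8.png

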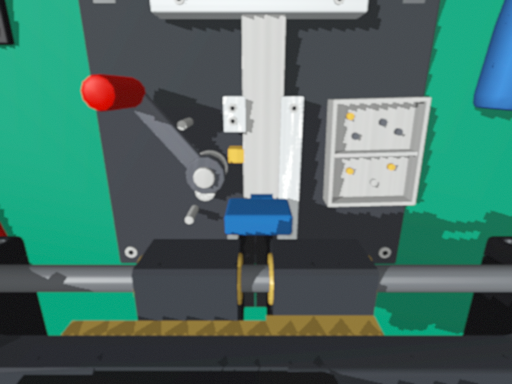

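```bash
cat >> h.py <<'E'
def tofix(q):
    c,s=np.cos(FP[2]),np.sin(FP[2]);e=np.array(q)-[FP[0],FP[1],0];return np.round([c*e[0]+s*e[1],-s*e[0]+c*e[1],e[2]],4)
E
python3 - <<'E'
from h import *
c=load('c8')
f=lambda u,v,z:print(u,v,tofix(ray(c,190+u/4.6,150+v/4.6,z)))
print('jaw front top edge');f(185,322,.026);f(408,293,.026)
print('fixed jaw face top edge(rear)');f(210,457,.026);f(447,424,.026)
print('tab top');f(258,110,.056)
a=c['pixels'][195:260,215:305,::-1];cv2.imwrite('pics/c8zz.png',cv2.resize(a,None,fx=8.5,fy=8.5,interpolation=cv2.INTER_CUBIC))
E
```

```text
jaw front top edge
185 322 [ 0.0223 -0.0528  0.026 ]
408 293 [0.0233 0.0578 0.026 ]
fixed jaw face top edge(rear)
210 457 [ 0.1053 -0.0524  0.026 ]
447 424 [0.1062 0.0579 0.026 ]
tab top
258 110 [-0.0899  0.002   0.056 ]
```

View pics/c8zz.png

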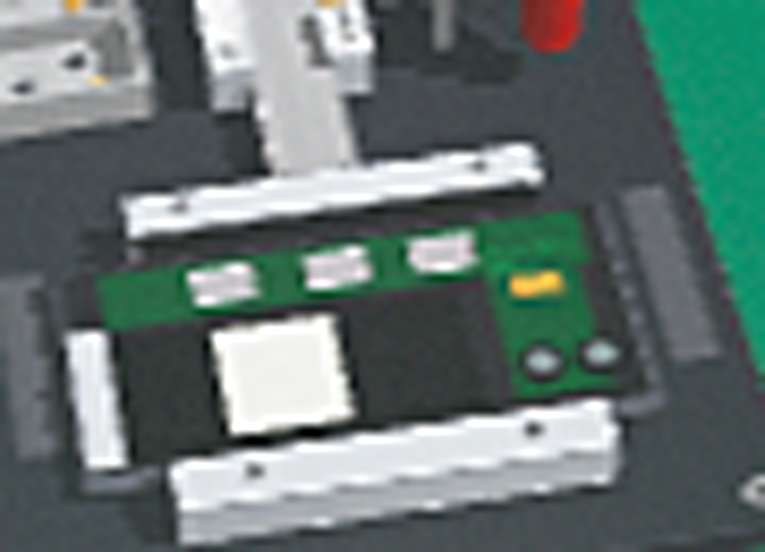

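```bash
cat >> h.py <<'E'
def overlay(c,jaw,out,box,sc,p=FP):
    im=cv2.resize(c['pixels'][box[1]:box[3],box[0]:box[2],::-1],None,fx=sc,fy=sc,interpolation=cv2.INTER_CUBIC)
    def poly(pts,col):
        q=np.array([((np.array(proj(c,fx(p,P)))-box[:2]+.5)*sc-.5) for P in pts]).astype(int);cv2.polylines(im,[q],True,col,1,cv2.LINE_AA)
    x=-.005+jaw;r=lambda x0,x1,y0,y1,z:[(x0,y0,z),(x1,y0,z),(x1,y1,z),(x0,y1,z)]
    poly(r(x-.014,x,-.054,.054,.026),(0,0,255)); poly(r(.031,.103,-.075,.075,.018),(0,255,255));poly(r(.103,.118,-.054,.054,.026),(255,0,255))
    poly(r(-.14,.14,-.1,.1,.01),(255,255,0)); poly(r(-.13+jaw,-.118+jaw,-.018,.018,.056),(255,255,255))
    cv2.imwrite(f'pics/{out}.png',im)
E
python3 -c "
from h import *
overlay(load('c8'),.036,'ov8',(195,150,325,250),6)"
```

```text
(no output)
```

View pics/ov8.png

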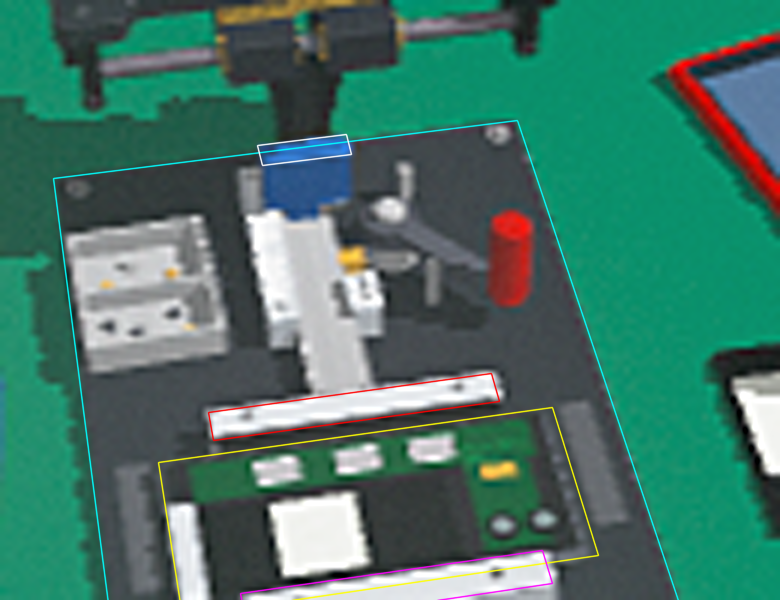

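The overlay for jaw = 0.036 matches the slide, tab, phone outline and fixed jaw, so the phone is square and snug. I'll retract and go back to the lever.

Request:
{"method": "carry_out", "body": {
  "series": [
    [-3, 0, 0, 0, 0, 0, -1],
    [-10, 0, 0, 0, 0, 0, -1],
    [-20, 0, 0, 0, 0, 0, -1],
    [-20, 0, -25, 0, 0, 0, -1],
    [-20, 0, -60, 0, 0, 0, -0.4],
    [-20, 0, -88, 0, 0, 0, -0.4],
    [-20, 0, -88, 0, 0, 0, -0.4]
  ]
}}

```text
time: 12.88
position: [0.4974, -0.0203, 0.1268]
tool_rot: [0.995, 0.1, -0.005, 0.0]
ft_force: [0.1, 0.2, -0.8]
grip_width: 0.0218
```

Run:
```python
from h import *
st();print(rel([*knob(40),.125],51.3))
overlay(snap('scene','c9'),.036,'ov9',(195,150,325,250),6)
```

```text
t 12.875 tcp fixture [-0.1231 -0.0005  0.1268] F tool [ 0.1 -0.2  0.8]
(array([101.3, -69.8,   0.9]), array([ -0.2,   0.5, -39.8]))
```

View pics/ov9.png

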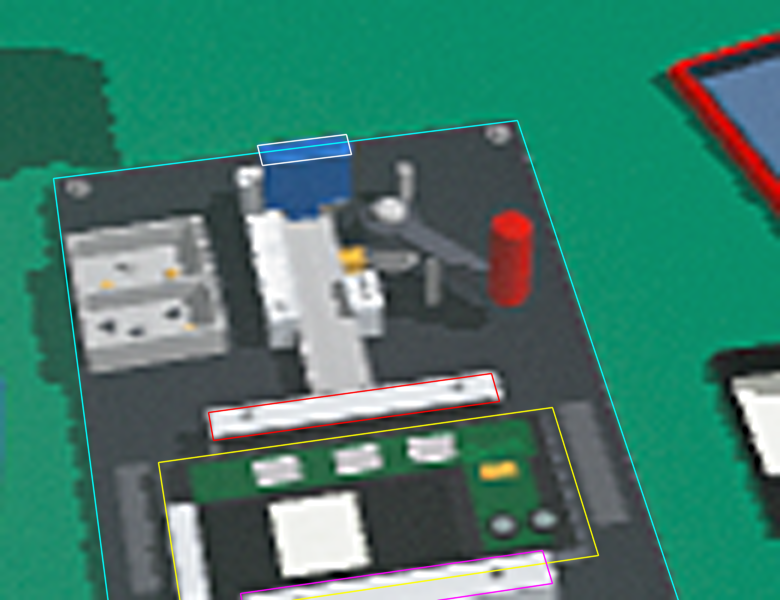

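The slide stayed at 0.036. Now over the knob.

Request:
{"method": "carry_out", "body": {
  "series": [
    [20, -14, 0, 0, 0, -7, -0.31],
    [45, -31, 0, 0, 0, -16, -0.31],
    [70, -48, 0, 0, 0, -25, -0.31],
    [88, -61, 0, 0, 0, -34, -0.31],
    [98, -68, 1, 0, 0.5, -39.8, -0.31],
    [101.3, -69.8, 1, 0, 0.5, -39.8, -0.31],
    [101.3, -69.8, 1, 0, 0.5, -39.8, -0.31]
  ]
}}

```text
time: 13.8
position: [0.581, 0.0684, 0.1225]
tool_rot: [0.902, 0.432, -0.002, -0.003]
ft_force: [0.0, -0.2, 0.1]
grip_width: 0.0299
```

Run:
```python
from h import *
st();print(rel([*knob(40),.039],51.3));c=snap('wrist','w10');print(proj(c,[*knob(40),.0645]))
```

```text
t 13.8 tcp fixture [-0.0238  0.0701  0.1225] F tool [-0.1  0.1 -0.1]
(array([ 1.1,  2.2, 83.5]), array([-0.4,  0.1, -0.1]))
[np.float64(256.5346302476007), np.float64(202.7202906945611)]
```

View pics/w10.png

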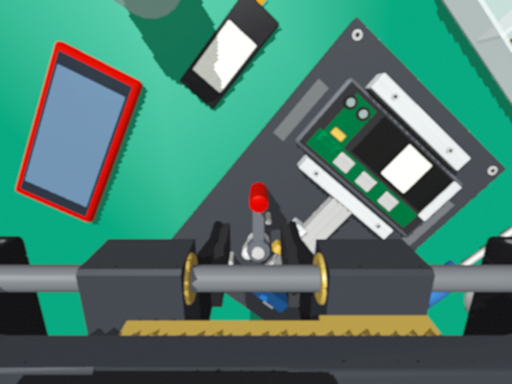

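The knob's top is at (258,203) against a predicted (256.5,203). Going down around it.

Request:
{"method": "carry_out", "body": {
  "series": [
    [1, 2, 20, -0.4, 0, 0, -0.31],
    [1, 2, 45, -0.4, 0, 0, -0.31],
    [1, 2, 70, -0.4, 0, 0, -0.31],
    [1, 2, 83, -0.4, 0, 0, -0.31],
    [1, 2, 83, -0.4, 0, 0, -0.31],
    [1, 2, 83, -0.4, 0, 0, -0.45]
  ]
}}

```text
time: 14.6
position: [0.5832, 0.0678, 0.0405]
tool_rot: [0.902, 0.432, -0.0, 0.001]
ft_force: [-1.1, -0.4, 0.8]
grip_width: 0.0263
```

Run:
```python
from h import *
st()
for t in range(43,79,5): print(t,rel([*knob(t),.039],t+11.3))
```

```text
t 14.6 tcp fixture [-0.0217  0.0691  0.0405] F tool [-1.1 -0.6 -0.8]
43 (array([-0.1, -3.7,  1.5]), array([ 0.1,  0. , -3.1]))
48 (array([-0.6, -8.9,  1.5]), array([ 0. ,  0. , -8.1]))
53 (array([ -1.6, -14. ,   1.5]), array([  0. ,   0. , -13.1]))
58 (array([ -3. , -19.1,   1.5]), array([  0. ,   0. , -18.1]))
63 (array([ -4.8, -24. ,   1.5]), array([  0. ,   0. , -23.1]))
68 (array([ -7.1, -28.7,   1.5]), array([  0. ,   0. , -28.1]))
73 (array([ -9.8, -33.2,   1.5]), array([  0. ,   0. , -33.1]))
78 (array([-12.8, -37.4,   1.5]), array([  0. ,   0. , -38.1]))
```

Request:
{"method": "carry_out", "body": {
  "series": [
    [0, -3.7, 1.5, 0, 0, -3, -0.45],
    [-0.6, -8.9, 1.5, 0, 0, -8, -0.45],
    [-1.6, -14, 1.5, 0, 0, -13, -0.45],
    [-3, -19.1, 1.5, 0, 0, -18, -0.45],
    [-4.8, -24, 1.5, 0, 0, -23, -0.45],
    [-7.1, -28.7, 1.5, 0, 0, -28, -0.45],
    [-9.8, -33.2, 1.5, 0, 0, -33, -0.45],
    [-12.8, -37.4, 1.5, 0, 0, -38, -0.45]
  ]
}}

```text
time: 15.6
position: [0.5506, 0.0809, 0.0404]
tool_rot: [0.711, 0.703, 0.003, 0.004]
ft_force: [5.7, -0.1, -4.7]
grip_width: 0.0242
```

Run:
```python
from h import *
st()
for t in range(84,127,6): print(t,rel([*knob(t),.038],t+11.3))
```

```text
t 15.6 tcp fixture [-0.0512  0.0884  0.0404] F tool [-0.1  5.6  4.8]
84 (array([  0. , -10.8,   2.3]), array([ 0.6,  0.1, -6. ]))
90 (array([ -1. , -17. ,   2.3]), array([  0.6,   0.1, -12. ]))
96 (array([ -2.6, -23.1,   2.2]), array([  0.6,   0.2, -18. ]))
102 (array([ -4.8, -29. ,   2.1]), array([  0.6,   0.2, -24. ]))
108 (array([ -7.7, -34.6,   2.1]), array([  0.6,   0.2, -30. ]))
114 (array([-11.1, -39.8,   2. ]), array([  0.6,   0.3, -36. ]))
120 (array([-15.1, -44.7,   2. ]), array([  0.6,   0.3, -42. ]))
126 (array([-19.5, -49.1,   1.9]), array([  0.5,   0.3, -48. ]))
```

Request:
{"method": "carry_out", "body": {
  "series": [
    [0, -9, 1, 0.6, 0, -6, -0.45],
    [-1, -16, 2, 0.6, 0, -12, -0.45],
    [-2.6, -23.1, 2, 0.6, 0, -18, -0.45],
    [-4.8, -29, 2, 0.6, 0, -24, -0.45],
    [-7.7, -34.6, 2, 0.6, 0, -30, -0.45],
    [-11.1, -39.8, 2, 0.6, 0, -36, -0.45],
    [-15.1, -44.7, 2, 0.6, 0, -42, -0.45],
    [-19.5, -49.1, 2, 0.6, 0, -48, -0.45]
  ]
}}

```text
time: 16.6
position: [0.504, 0.0633, 0.0399]
tool_rot: [0.363, 0.932, -0.0, 0.005]
ft_force: [1.9, 7.5, 4.5]
grip_width: 0.024
```

Run:
```python
from h import *
st()
for t in (131,135,138,141,144,147,150): print(t,rel([*knob(t),.038],t+11.3))
```

```text
t 16.6 tcp fixture [-0.1002  0.0803  0.0399] F tool [ 3.6  6.8 -4.5]
131 (array([ 1. , -8.1,  1.9]), array([ 0.1,  0.5, -4.9]))
135 (array([  0.5, -12.3,   1.9]), array([ 0.1,  0.5, -8.9]))
138 (array([ -0.1, -15.4,   1.9]), array([  0.1,   0.5, -11.9]))
141 (array([ -0.8, -18.4,   1.9]), array([  0.1,   0.5, -14.9]))
144 (array([ -1.7, -21.4,   1.9]), array([  0.1,   0.5, -17.9]))
147 (array([ -2.7, -24.4,   1.9]), array([  0.1,   0.5, -20.9]))
150 (array([ -3.9, -27.3,   1.9]), array([  0.1,   0.5, -23.9]))
```

Request:
{"method": "carry_out", "body": {
  "series": [
    [1, -4, 0.5, 0, 0.5, -2, -0.45],
    [1, -8, 0.5, 0, 0.5, -5, -0.45],
    [0.5, -12.3, 0.5, 0, 0.5, -9, -0.45],
    [0, -15.4, 0.5, 0, 0.5, -12, -0.45],
    [-0.8, -18.4, 0.5, 0, 0.5, -15, -0.45],
    [-1.7, -21.4, 0.5, 0, 0.5, -18, -0.45],
    [-1.7, -21.4, 0.5, 0, 0.5, -18, -0.45]
  ]
}}

```text
time: 17.48
position: [0.4917, 0.0472, 0.0407]
tool_rot: [0.213, 0.977, 0.001, 0.002]
ft_force: [-0.4, 5.8, 1.6]
grip_width: 0.0243
```

Run:
```python
from h import *
st()
for t in (144,147,150): print(t,rel([*knob(t),.038],t+11.3))
```

```text
t 17.475 tcp fixture [-0.1155  0.0669  0.0407] F tool [ 2.8  5.1 -1.6]
144 (array([ 0.5, -1.2,  2.7]), array([0.2, 0.2, 0.1]))
147 (array([ 0.4, -4.3,  2.7]), array([ 0.2,  0.2, -2.9]))
150 (array([ 0.1, -7.4,  2.7]), array([ 0.2,  0.2, -5.9]))
```

Request:
{"method": "carry_out", "body": {
  "series": [
    [0.4, -2.5, 0, 0, 0, -2, -0.45],
    [0.2, -5, 0, 0, 0, -4, -0.45],
    [0, -7, 0, 0, 0, -4, -0.45],
    [0, -7, 0, 0, 0, -4, -0.45]
  ]
}}

```text
time: 17.98
position: [0.4906, 0.0439, 0.0416]
tool_rot: [0.181, 0.984, 0.004, 0.004]
ft_force: [3.8, 17.7, -2.8]
grip_width: 0.0243
```

Run:
```python
from h import *
st()
```

```text
t 17.975 tcp fixture [-0.1172  0.0639  0.0416] F tool [ 2.7 17.9  3. ]
```

Request:
{"method": "carry_out", "body": {
  "series": [
    [0, -4, 0, 0, 0, 0, -0.45],
    [0, -8, 0, 0, 0, 0, -0.45],
    [0, -10, 0, 0, 0, 0, -0.45],
    [0, -10, 0, 0, 0, 0, -0.45]
  ]
}}

```text
time: 18.48
position: [0.4902, 0.0427, 0.0418]
tool_rot: [0.185, 0.983, 0.01, 0.006]
ft_force: [11.0, 43.1, -11.3]
grip_width: 0.0244
```

Run:
```python
from h import *
st();c=snap('wrist','w12');print([proj(c,[*knob(t),.0645]) for t in (130,135,140)])
```

```text
t 18.475 tcp fixture [-0.1179  0.0628  0.0418] F tool [ 5.5 43.9 12.2]
[[np.float64(290.69807845679514), np.float64(260.40643364986204)], [np.float64(281.21551601367383), np.float64(258.2776153207295)], [np.float64(271.47004163595017), np.float64(256.8846174663146)]]
```

View pics/w12.png

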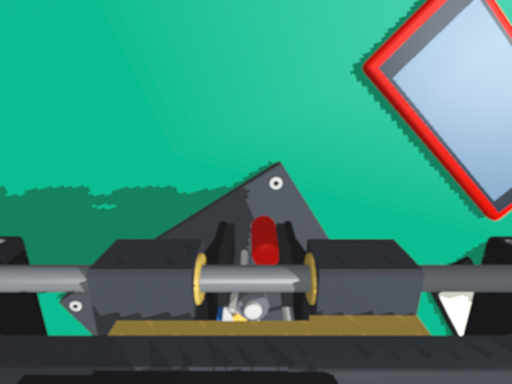

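The force rose to 44 N on the fingertips without motion, so the lever is at its locked stop. I'll ease off now, rise and look.

Request:
{"method": "carry_out", "body": {
  "series": [
    [0, 2, 0, 0, 0, 0, -0.4],
    [0, 4, 0, 0, 0, 0, -0.31],
    [0, 4, 0, 0, 0, 0, -0.31],
    [0, 4, -25, 0, 0, 0, -0.31],
    [0, 4, -55, 0, 0, 0, -0.31],
    [20, 4, -85, 0, 0, 0, -0.31],
    [60, 4, -100, 0, 0, 0, -0.31],
    [100, 4, -110, 0, 0, 0, -0.31]
  ]
}}

```text
time: 19.52
position: [0.3961, 0.0802, 0.152]
tool_rot: [0.186, 0.983, 0.01, 0.007]
ft_force: [-0.8, 0.1, -0.4]
grip_width: 0.0301
```

Run:
```python
from h import *
st();overlay(snap('scene','c13'),.036,'ov13',(195,150,325,250),6)
c=snap('side','s13');overlay(c,.036,'os13',(170,150,345,280),4.5)
```

```text
t 19.525 tcp fixture [-0.2027  0.118   0.152 ] F tool [ 0.8 -0.2  0.4]
```

View pics/ov13.png

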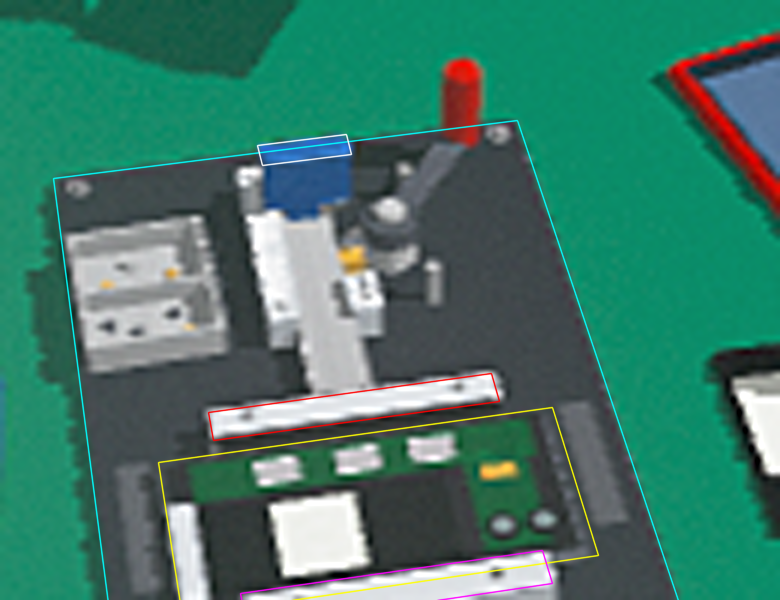

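View pics/os13.png

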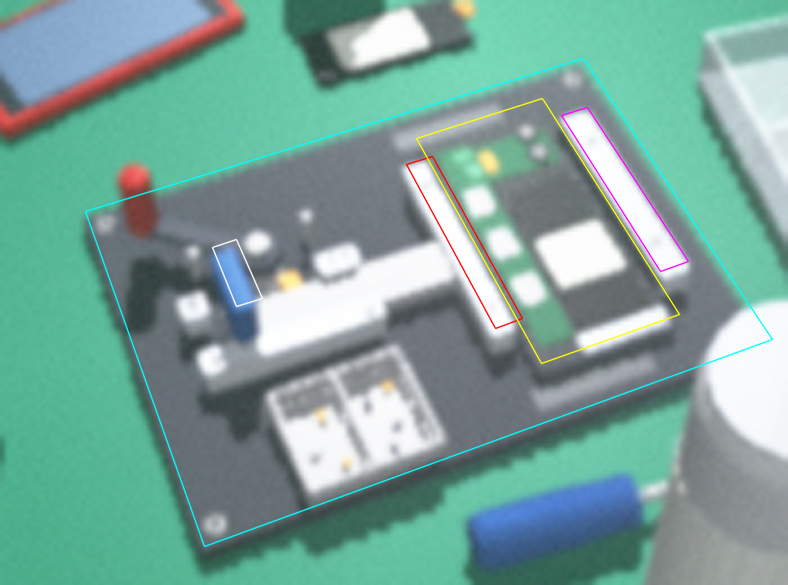

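Run:
```python
from h import *
for a,b in(('scene0','c13'),('side0','s13')):
  r=[]
  for n in(a,b):
    p=load(n)['pixels'].astype(int);x0,y0,x1,y1=(255,150,290,185) if n[0]=='c' or n=='scene0' else (185,180,212,208)
    m=p[y0:y1,x0:x1];k=(m[...,0]>110)&(m[...,1]<60)&(m[...,2]<70);v,u=np.nonzero(k);r.append((u.mean()+x0,v.mean()+y0,k.sum()))
  print(a,np.round(r,2))
st();print(robot.hand_in())
```

```text
scene0 [[272.1  166.85  68.  ]
 [271.64 166.79  73.  ]]
side0 [[200.33 192.67   3.  ]
 [199.5  198.     2.  ]]
t 19.625 tcp fixture [-0.2075  0.1202  0.1516] F tool [-0.8  0.4  0.8]
the job is handed in; nothing more can be done
None
```

The phone is clamped and the job is handed in, at about 20 s of robot time.

**What I did**
- I swung the knob with the fingertips to its released stop. At 19 N it moved no further, and the lever lay against its stop pin at about 40°.
- I then pushed the blue tab until the slide stopped at about 15 N, with the phone square between the jaws.
- Finally I swung the lever back until it stopped firm, then moved the arm clear.

**What the last checks showed**
- **Slide and phone:** in the final scene picture, the tab, slide and phone line up with the outlines drawn for a travel of 0.036 m.
- **Lever:** the knob is back within 0.5 pixel of its original locked position in the scene view. The same check in the side view picked up only 2–3 red pixels, so it says nothing.
- **Other objects:** the dish, battery and handset look unmoved in those views. I did not measure them, and I did not compare the other items.

**What disagreed or ran high**
- The fingertip position alone gave a travel of about 0.0335 m, roughly 2.5 mm short of the picture. I put this down to calibration and finger thickness.
- In the side view all outlines sit about 1–2 pixels off, which fits the stated calibration error.
- Pressing the lever against its locked stop briefly reached 44 N at the fingertips. That is above the 40 N limit for the arm and gripper body, but only the fingertips were meant to be in contact.

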